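Nip a freshly glued notebook in the book press

TASK

The small notebook on the bed of the book press has just been glued and has to dry under pressure. With a fingertip push it along the bed, all the way in and square against the steel fence at the back, then push the cross bar on top of the press round clockwise (seen from above) with one finger until the platen bears firmly on the notebook and the bar will turn no farther. Nothing is to be lifted, and leave the spools, tape and stationery in and round the press where they are.

Things in the scene. Friction and masses are not known exactly. Their poses are not given: they have to be found in the camera images.
- press: Book press fixed to the desk. Pale wooden bed, top 12 mm above the desk, x -140 to +80, y +-95 mm; dark steel yoke 32 mm deep, 190 mm wide, its top at 98 mm, end nuts to 108 mm, on two 14 mm columns at x = 0, y = +-79 mm (136 mm clear between their feet). Origin: on the desk under the screw axis; x points into the press, to the back, y to its left, z up. Open to the front (-x).
- fence (a point): Foot of the fence's front face, in its middle, on top of the bed (64 mm behind the screw axis). The fence is an upright steel angle 150 mm wide and 22 mm high across the back of the bed; axes as the press's.
- notebook: Brown pocket notebook, closed, 149 x 106 x 13 mm, about 0.16 kg, lying flat on the bed, loose. Origin: centre of its underside; x along its length, into the press. It starts partly pushed in, 20 to 45 mm short of the fence and a little skew, and slides easily.
- notebook_far (a point): Middle of the notebook's far short edge (the one that is to meet the fence), 6.5 mm above the notebook's underside.
- notebook_near (a point): Middle of the notebook's near short edge (the one to push on), 6.5 mm above the notebook's underside. With the notebook home this edge is 85 mm in front of the screw axis, 25 mm in front of the platen.
- platen_face (a point): Centre of the platen's underside, on the screw axis. The platen is a wooden board 120 mm deep (x), 130 mm wide, 12 mm thick, that moves up and down with the screw. It touches the notebook when its underside is 25 mm above the desk (bed 12 + notebook 13).
- platen (a joint): How far the platen has come down from its highest place, in m: 0 = underside 43 mm above the desk, 0.018 = just touching the notebook. It follows the cross bar: 6 mm down for each radian.
- cross_bar (a joint): Turn of the cross bar in rad, growing as it turns clockwise seen from above, which lowers the platen; at 0 the bar lies across the press, along its y. The platen touches the notebook at about 3.0; the thread ends at 3.2. Turning takes about 0.2 N m (some 4 N at 55 mm from the axis) and stiffens once the platen bears; the screw stays where it is left.
- bar_end_left (a point): Centre of the 18 mm ball on that end of the cross bar which points to the press's left (+y) at joint value 0, 78 mm from the screw axis. The bar is a plain 10 mm steel rod, level, its axis 102 mm above the platen's underside (so 127 mm above the desk at the end, 29 mm above the yoke), with a hub of 26 mm diameter in the middle that ends 12 mm above the bar's axis.
- bar_end_right (a point): The same for the other end, which points to the press's right (-y) at joint value 0.
- eraser: Eraser 18 x 42 x 12 mm lying on the bed, left of the notebook. Leave it. Origin: centre of its underside.
- binder_clip: Small black binder clip 21 x 32 x 27 mm on the bed, right of the notebook. Leave it. Origin: centre of its underside.
- spool_cream: Wooden spool of cream thread, 28 mm diameter, 36 mm high, standing left of the press. Leave it. Origin: centre of its underside.
- spool_rust: Wooden spool of rust-brown thread, the same size, standing left of the press. Leave it. Origin: centre of its underside.
- washi_a: Roll of paper tape, 43 mm diameter, 15 mm high, lying right of the press. Leave it. Origin: centre of its underside.
- pencil_ochre: Pencil 165 mm long, 7 mm thick, lying right of the press. Leave it. Origin: middle of its underside, y along it.
There are look-alikes about, which are no part of the job. Several things have the shape of the notebook; the one meant has the colours described above.

How it is judged:
By the outcome, as a careful person would: the job done as asked, in the order asked, and still so for the second after the job is handed in, with the robot touching nothing.
It also fails if it takes over 72 s, if anything falls off the work surface, if the arm or the gripper's body presses on something with over 40 N, if the wrist force passes 120 N, or if a joint passes its speed limit or range.

ROBOT

A 6-joint arm with a two-finger parallel gripper is mounted at the origin on a cart in front of the work surface, level with it; the furniture and walls round the work are solid. World frame = base frame: x ahead of the robot, y to its left, z up, the work surface at z = 0. Lengths are in mm, angles in rad, forces in N, time in s.
With the tool pointing down it reaches from about 350 to 775 mm from the base axis. Payload 7.3 kg.
Tool frame: the origin (TCP) lies at the very end of the fingers, on their centre line; the grasp point (between the pads) lies 19 mm behind it; z points along the fingers, y is the line along which they close (so a half turn about z gives the same grasp; the last joint's range is limited). The gripper opens to 92 mm and grips with 3 to 60 N. Pads are 19 mm wide; open, the fingers measure 130 mm over their backs; the gripper's body (75 mm by 190 mm) begins 47 mm behind the grasp point.
Start: joints at [-1.386, 0.342, 1.524, -0, 1.275, -0.146], TCP at [170.543, -496.548, 226.741] pointing down, gripper open.
Joint ranges: [-2.53, 2.53], [-0.77, 2.02], [0.04, 2.7], [-1, 4.14], [0.28, 2.66], [-3.11, 3.11]. Speed limits (rad/s): [2.57, 2.57, 3.14, 3.14, 3.14, 3.14].

INTERFACE

Orientations are given as [roll, pitch, yaw] about the fixed x, y, z axes, in that order (R = Rz(yaw) Ry(pitch) Rx(roll)).
In Python, from plant import * gives the robot as it stands.
- The arm moves only by the tool arm_command, never from a script. Its arguments are lists of equal length, an entry for each row: "gripper": the finger opening in mm, from 0 to 91.8; "dp": the shift along the tool's x, y, z in units of 25 mm (1.0 is 25 mm), a list of three; "twist": the turn about the tool's z in units of 5 degrees (1.0 is 5 degrees). A call has exactly 5 rows; each row shifts and turns the commanded pose from where the row before left it, along the tool's axes as they then stand; what a row does not reach is not made up. A row lasts 1/8 s, in which the tool goes at most 62.5 mm and 10.7 degrees, less where a joint would pass 70% of its speed; a pose out of reach is approached as far as the arm can. A call is refused whole if a number of a shift passes 1 or a number of a turn 1, either way. A call with a gripper value outside its range is refused whole. The fingers move at their own pace and stop on an object; the grip force is fixed at half the most. Time passes only in rows, so rows that do not move let the fingers close, or fill a call up. It gives the time, the measured TCP pose, the force, the opening and the grip force at its end, in the units of the state.
- get_obs(): the state, without advancing time (a new reading comes with each control period).
- capture(name): name is "side" or "top" or "wrist"; returns the picture (384x512x3 uint8, red, green, blue); there is no depth.
- get_calibration(name): a dict with "mtx" (3x3 intrinsics, pixels), "position" and "attitude" of the camera in the world; the wrist camera has in their place "mount" (4x4, takes a point from camera to tool coordinates, whose origin is the TCP and whose axes are the flange's). Camera axes: x right, y down, z forward; pixel columns grow to the right and rows downward; lengths in mm; the calibration is good to about 2 mm. A picture is of the moment at which its call begins: read the wrist's pose just before it. get_calibration takes no time and is no camera call.
- close_job(): hands the job in; it is judged then, once.
The state is a dict: "time": time; "joint_positions": joint angles; "dq": joint speeds; "tau": joint torques, N m; "tool_pos": TCP position; "tcp_rot": TCP orientation; "contact_force": force on the tool from outside, world axes, zero at the start; "moment": the same for the moment, N m; "grip_width": finger opening in mm; "finger_force": force on a finger pad.
Only numpy, scipy, OpenCV 4.12 (cv2) and the standard library are available. Lean on these libraries where they do the work, as an engineer would, in place of code of your own. Each camera call takes 0.05 s, during which the arm holds its last target. There are 200 camera calls.

## Working session

There is one attempt and no reset: what is moved stays moved. The work goes in short steps, Python scripts to look and compute and a tool call to move; the robot and the scene stay as the last step left them, time stands still between calls to the robot, and variables do not carry over. Pictures are saved under pics/ and viewed, at most 10 in all, crops included, and the job is handed in when it is done.

Besides the shell and the picture viewer there is one more tool, called by a JSON object that holds its "method" and its "body", one argument or row to a line. arm_command: Moves the arm, as the interface text tells. Its arguments: {"type":"object","properties":{"gripper":{"type":"array"},"dp":{"type":"array"},"twist":{"type":"array"}},"required":["gripper","dp","twist"]}

```bash
ls; mkdir -p pics
python3 - <<'E'
from plant import *
import cv2
o=get_obs();print(o)
for n in("top","side"):
    cv2.imwrite(f"pics/{n}0.png",cv2.cvtColor(capture(n),cv2.COLOR_RGB2BGR));print(n,get_calibration(n))
print(get_calibration("wrist"))
E
```

```text
pics
{'time': 0.0, 'joint_positions': array([-1.38601376e+00,  3.42726011e-01,  1.52500362e+00, -1.39128940e-05,
        1.27538771e+00, -1.46007957e-01]), 'dq': array([ 0.00031621,  0.00046529, -0.00187784, -0.00092037, -0.00052341,
        0.00186177]), 'tau': array([-3.75180180e-04, -4.31243777e+01, -2.44225109e+01,  7.19920266e-02,
        5.58947877e-02, -1.29730879e-04]), 'tool_pos': array([ 170.45422663, -496.13722689,  226.0479293 ]), 'tcp_rot': array([-3.14008226e+00, -2.08663518e-04,  3.30794428e-01]), 'contact_force': array([-0.30685201, -0.73620412,  0.75687236]), 'moment': array([-0.04152128, -0.09009679,  0.01363295]), 'finger_force': 0.0, 'grip_width': 91.6815375999409}
top {'mtx': array([[418.20754706,   0.        , 262.0848748 ],
       [  0.        , 418.20754706, 196.71211583],
       [  0.        ,   0.        ,   1.        ]]), 'position': array([ 443.44951581,  100.16117863, 1193.87624444]), 'attitude': array([-3.05862157, -0.01760165, -1.58988267])}
side {'mtx': array([[465.26739879,   0.        , 244.81132959],
       [  0.        , 465.26739879, 191.61498633],
       [  0.        ,   0.        ,   1.        ]]), 'position': array([ -43.23377462,  367.58227354, 1030.51303186]), 'attitude': array([-2.53626485,  0.01581589, -2.03817521])}
{'mtx': array([[287.68554132,   0.        , 250.66682279],
       [  0.        , 287.68554132, 192.40903896],
       [  0.        ,   0.        ,   1.        ]]), 'mount': array([[ 2.57106395e-04, -9.54938533e-01, -2.96803523e-01,
         8.13572692e+01],
       [ 9.99999760e-01,  5.44599311e-05,  6.91031036e-04,
         2.05474582e-01],
       [-6.43728264e-04, -2.96803630e-01,  9.54938318e-01,
        -1.57947888e+02],
       [ 0.00000000e+00,  0.00000000e+00,  0.00000000e+00,
         1.00000000e+00]])}
```

View pics/top0.png

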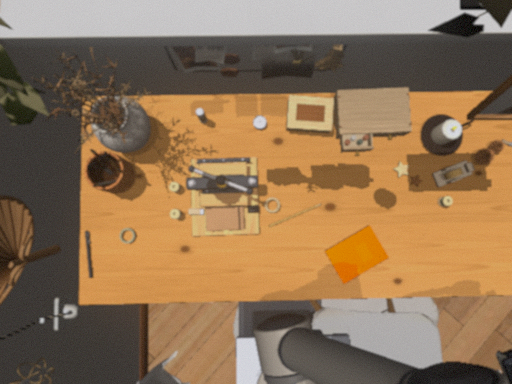

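View pics/side0.png

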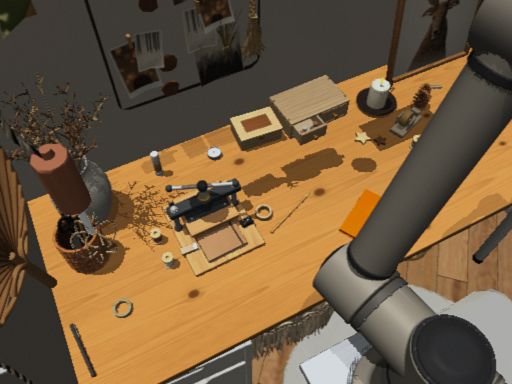

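The top view shows the press at about (224,195), with the notebook at (225,218), the bar across the yoke at about (222,182) and the eraser at (197,212). Next I'll enlarge both views.

```bash
cat > h.py <<'E'
from plant import *
import cv2, numpy as np
from scipy.spatial.transform import Rotation as R
def cam(n,obs=None):
    c=get_calibration(n)
    if n=="wrist":
        o=obs; T=np.eye(4);T[:3,:3]=R.from_euler('xyz',o['tcp_rot']).as_matrix();T[:3,3]=o['tool_pos'];M=T@c['mount']
        return c['mtx'],M[:3,:3],M[:3,3]
    return c['mtx'],R.from_euler('xyz',c['attitude']).as_matrix(),c['position']
def ray(C,uv,z):
    K,A,p=C; d=A@np.linalg.solve(K,[uv[0],uv[1],1]); return p+d*(z-p[2])/d[2]
def proj(C,P):
    K,A,p=C; q=K@(A.T@(np.asarray(P,float)-p)); return q[:2]/q[2]
E
python3 - <<'E'
from h import *
a=cv2.imread("pics/top0.png")[145:245,175:305];b=cv2.imread("pics/side0.png")[165:285,140:290]
a=cv2.resize(a,(390,300),interpolation=cv2.INTER_CUBIC);b=cv2.resize(b,(390,312),interpolation=cv2.INTER_CUBIC)
a=cv2.resize(cv2.imread("pics/top0.png")[145:245,175:275],(400,400),interpolation=cv2.INTER_CUBIC)
b=cv2.resize(cv2.imread("pics/side0.png")[170:270,160:260],(400,400),interpolation=cv2.INTER_CUBIC)
cv2.imwrite("pics/crop.png",np.hstack([a,b]))
C=cam("top")
for uv in [(191,236),(259,235),(257,157),(193,158)]:print(uv,ray(C,uv,12).round(0))
print(ray(C,(224,183),98).round())
E
```

```text
(191, 236) [434. 279.  12.]
(259, 235) [433.  88.  12.]
(257, 157) [655.  90.  12.]
(193, 158) [655. 272.  12.]
[572. 179.  98.]
```

View pics/crop.png

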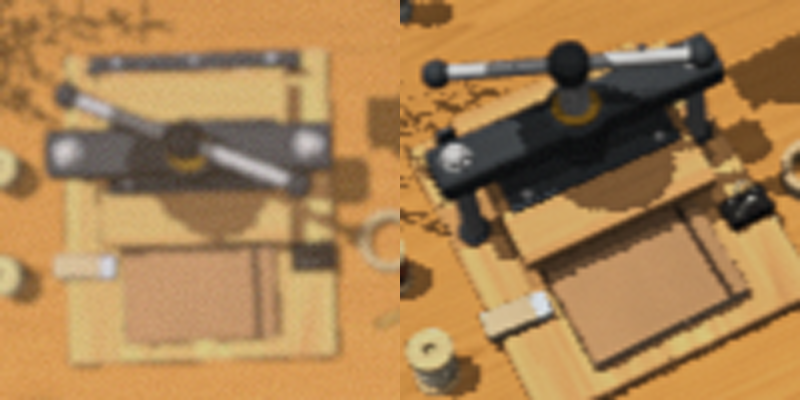

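```bash
cat >> h.py <<'E'
def plan(xyz,yaw,n,start=None):
    o=get_obs(); p=np.array(o['tool_pos']);y=o['tcp_rot'][2]
    if start is not None: p,y=np.array(start[:3],float),start[3]
    xyz=np.asarray(xyz,float); dy=yaw-y
    for i in range(n):
        k=n-i
        d=R.from_euler('xyz',[np.pi,0,y]).as_matrix().T@((xyz-p)/k)/25
        d=d.round(2); t=round(float(-np.degrees(yaw-y)/k/5),2)
        p=p+R.from_euler('xyz',[np.pi,0,y]).as_matrix()@d*25; y-=np.radians(t*5)
        print(list(map(float,d)),t)
    print('end',p.round(1),round(y,3))
    return [*p,y]
E
python3 - <<'E'
from h import *
C=cam("top")
f=lambda u,v,z:ray(C,(175+u/4,145+v/4),z).round(1)
print('bed',f(70,363,12),f(338,357,12),f(328,52,12),f(66,52,12))
print('nb',f(125,345,25),f(282,338,25))
print('bar',f(67,95,143),f(298,183,143)); print('nuts',f(66,150,105),f(312,143,105))
s=plan([400,-350,230],1.2,10); s=plan([410,181,205],3.13,25,s)
E
```

```text
bed [434.9 274.9  12. ] [435.5  86.8  12. ] [652.6  89.9  12. ] [655.6 276.5  12. ]
nb [446.7 234.8  25. ] [449.5 125.7  25. ]
bar [604.6 256.5 143. ] [546.1 111.5 143. ]
nuts [574.1 263.  105. ] [576.  102.3 105. ]
[1.06, -0.25, -0.02] -1.0
[1.08, -0.16, -0.02] -1.0
[1.09, -0.07, -0.01] -1.0
[1.09, 0.03, -0.02] -0.99
[1.08, 0.12, -0.01] -1.0
[1.07, 0.21, -0.02] -0.99
[1.04, 0.31, -0.01] -1.0
[1.01, 0.39, -0.02] -0.99
[0.98, 0.48, -0.01] -1.0
[0.93, 0.57, -0.02] -0.99
end [ 400.1 -349.9  230.1] 1.2
[0.8, -0.29, 0.04] -0.88
[0.82, -0.23, 0.04] -0.88
[0.83, -0.17, 0.04] -0.89
[0.84, -0.1, 0.04] -0.88
[0.85, -0.04, 0.04] -0.89
[0.85, 0.03, 0.04] -0.88
[0.84, 0.09, 0.04] -0.89
[0.83, 0.16, 0.04] -0.88
[0.82, 0.22, 0.04] -0.89
[0.8, 0.29, 0.04] -0.88
[0.78, 0.35, 0.04] -0.89
[0.75, 0.4, 0.04] -0.88
[0.71, 0.46, 0.04] -0.89
[0.68, 0.52, 0.04] -0.88
[0.63, 0.57, 0.04] -0.89
[0.59, 0.61, 0.04] -0.88
[0.54, 0.66, 0.04] -0.89
[0.49, 0.7, 0.04] -0.88
[0.43, 0.73, 0.04] -0.89
[0.38, 0.76, 0.04] -0.88
[0.32, 0.79, 0.04] -0.89
[0.25, 0.81, 0.04] -0.88
[0.19, 0.83, 0.04] -0.89
[0.12, 0.84, 0.04] -0.88
[0.06, 0.84, 0.04] -0.89
end [410.1 180.9 205.1] 3.13
```

{"method": "arm_command", "body": {
  "gripper": [0, 0, 0, 0, 0],
  "dp": [
    [1, -0.25, 0],
    [1, -0.16, 0],
    [1, -0.07, 0],
    [1, 0.03, 0],
    [1, 0.12, 0]
  ],
  "twist": [-1, -1, -1, -1, -1]
}}

```text
time: 0.72
tool_pos: [277.4, -427.7, 226.4]
tcp_rot: [-3.141, -0.0, 0.77]
contact_force: [0.4, 0.3, -1.1]
grip_width: 46.4
finger_force: 0.0
```

{"method": "arm_command", "body": {
  "gripper": [0, 0, 0, 0, 0],
  "dp": [
    [1, 0.2, 0],
    [1, 0.3, 0],
    [1, 0.4, 0],
    [1, 0.5, 0],
    [1, 0.6, 0]
  ],
  "twist": [-1, -1, -1, -1, -1]
}}

```text
time: 1.35
tool_pos: [391.9, -354.8, 226.4]
tcp_rot: [-3.141, -0.0, 1.206]
contact_force: [0.1, -0.8, -0.3]
grip_width: 1.0
finger_force: 0.0
```

Run:
```python
from h import *
o=get_obs();print(o['time'],o['tool_pos'],o['tcp_rot'],o['grip_width'])
plan([410,181,205],3.14,25)
```

```text
1.35 [ 391.85000152 -354.82638579  226.35222858] [-3.14092383e+00 -2.94162687e-04  1.20619403e+00] 0.9826713418478489
[0.81, -0.28, 0.03] -0.89
[0.83, -0.21, 0.03] -0.89
[0.84, -0.15, 0.03] -0.89
[0.85, -0.08, 0.03] -0.89
[0.86, -0.02, 0.03] -0.89
[0.86, 0.05, 0.04] -0.89
[0.85, 0.12, 0.03] -0.89
[0.84, 0.18, 0.04] -0.88
[0.82, 0.24, 0.03] -0.89
[0.8, 0.31, 0.04] -0.88
[0.78, 0.37, 0.03] -0.89
[0.74, 0.43, 0.04] -0.88
[0.71, 0.48, 0.03] -0.89
[0.67, 0.54, 0.04] -0.88
[0.63, 0.59, 0.03] -0.89
[0.58, 0.63, 0.04] -0.88
[0.53, 0.68, 0.03] -0.89
[0.47, 0.71, 0.04] -0.88
[0.42, 0.75, 0.03] -0.89
[0.36, 0.78, 0.04] -0.88
[0.3, 0.8, 0.03] -0.89
[0.23, 0.83, 0.04] -0.88
[0.17, 0.84, 0.03] -0.89
[0.1, 0.85, 0.04] -0.88
[0.04, 0.86, 0.03] -0.89
end [410.1 181.1 205.1] 3.14
```

{"method": "arm_command", "body": {
  "gripper": [0, 0, 0, 0, 0],
  "dp": [
    [0.81, -0.28, 0.03],
    [0.83, -0.21, 0.03],
    [0.84, -0.15, 0.03],
    [0.85, -0.08, 0.03],
    [0.86, -0.02, 0.03]
  ],
  "twist": [-0.89, -0.89, -0.89, -0.89, -0.89]
}}

```text
time: 1.98
tool_pos: [395.1, -247.7, 222.6]
tcp_rot: [-3.141, -0.0, 1.594]
contact_force: [0.3, 0.3, -0.0]
grip_width: 0.5
finger_force: 0.0
```

{"method": "arm_command", "body": {
  "gripper": [0, 0, 0, 0, 0],
  "dp": [
    [0.86, 0.05, 0.04],
    [0.85, 0.12, 0.03],
    [0.84, 0.18, 0.04],
    [0.82, 0.24, 0.03],
    [0.8, 0.31, 0.04]
  ],
  "twist": [-0.89, -0.89, -0.88, -0.89, -0.88]
}}

```text
time: 2.6
tool_pos: [399.0, -140.6, 218.2]
tcp_rot: [-3.141, -0.0, 1.981]
contact_force: [0.8, 0.1, 0.3]
grip_width: 0.4
finger_force: 0.0
```

{"method": "arm_command", "body": {
  "gripper": [0, 0, 0, 0, 0],
  "dp": [
    [0.78, 0.37, 0.03],
    [0.74, 0.43, 0.04],
    [0.71, 0.48, 0.03],
    [0.67, 0.54, 0.04],
    [0.63, 0.59, 0.03]
  ],
  "twist": [-0.89, -0.88, -0.89, -0.88, -0.89]
}}

```text
time: 3.22
tool_pos: [402.9, -33.2, 213.9]
tcp_rot: [-3.141, -0.001, 2.368]
contact_force: [-0.2, 0.2, -0.5]
grip_width: 0.5
finger_force: 0.0
```

{"method": "arm_command", "body": {
  "gripper": [0, 0, 0, 0, 0],
  "dp": [
    [0.58, 0.63, 0.04],
    [0.53, 0.68, 0.03],
    [0.47, 0.71, 0.04],
    [0.42, 0.75, 0.03],
    [0.36, 0.78, 0.04]
  ],
  "twist": [-0.88, -0.89, -0.88, -0.89, -0.88]
}}

```text
time: 3.85
tool_pos: [406.7, 74.0, 209.4]
tcp_rot: [-3.141, -0.0, 2.753]
contact_force: [0.2, -0.0, -0.2]
grip_width: 0.6
finger_force: 0.0
```

{"method": "arm_command", "body": {
  "gripper": [0, 0, 0, 0, 0],
  "dp": [
    [0.3, 0.8, 0.03],
    [0.23, 0.83, 0.04],
    [0.17, 0.84, 0.03],
    [0.1, 0.85, 0.04],
    [0.04, 0.86, 0.03]
  ],
  "twist": [-0.89, -0.88, -0.89, -0.88, -0.89]
}}

```text
time: 4.47
tool_pos: [410.8, 181.0, 205.1]
tcp_rot: [-3.141, -0.001, 3.14]
contact_force: [0.1, -0.5, -0.0]
grip_width: 0.3
finger_force: 0.0
```

Run:
```python
from h import *
capture("top")
o=get_obs();im=capture("wrist");print(o['time'],o['tool_pos'],o['tcp_rot'],o['joint_positions'].round(2))
cv2.imwrite("pics/w1.png",cv2.cvtColor(im,cv2.COLOR_RGB2BGR))
cv2.imwrite("pics/w1v.png",cv2.resize(cv2.cvtColor(im,cv2.COLOR_RGB2BGR),(800,600),interpolation=cv2.INTER_CUBIC))
```

```text
4.525 [410.81266423 182.87612393 205.07974635] [ 3.14046375e+00 -4.96195833e-04 -3.13964507e+00] [ 0.25  0.23  1.75  0.    1.16 -1.33]
```

View pics/w1v.png

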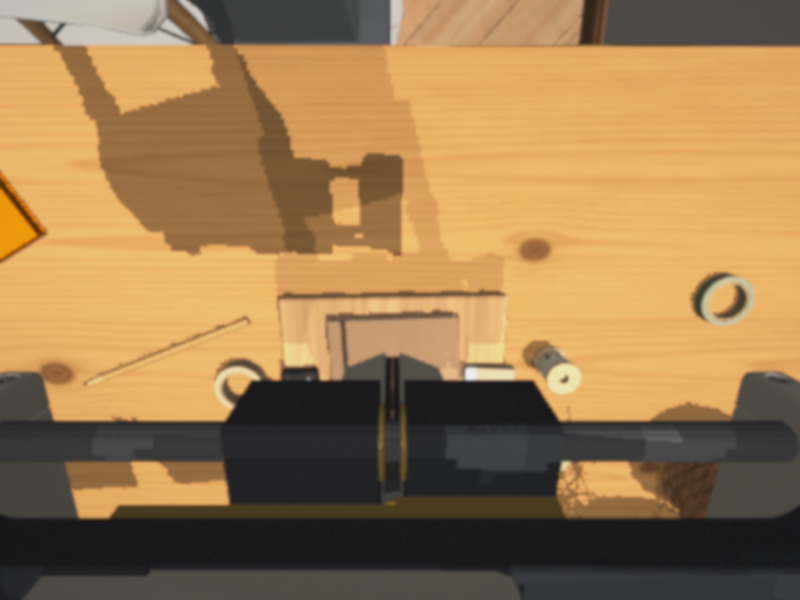

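The wrist view is upside down. It shows the bed's front edge at (278,296)–(505,294) and the notebook's near edge at (329,316)–(458,315), with the fingers over the notebook's middle.

Run:
```python
from h import *
o=get_obs();C=cam("wrist",o)
f=lambda u,v,z:ray(C,(u/1.5625,v/1.5625),z).round(1)
print('bed',f(278,296,12),f(505,293,12),'nb',f(329,317,25),f(458,314,25))
s=plan([424,181,205],np.pi,2,[*o['tool_pos'],np.pi]); s=plan([424,181,19],np.pi,8,s)
```

```text
bed [436.4  88.8  12. ] [434.1 273.9  12. ] nb [450.  131.5  25. ] [447.6 234.3  25. ]
[-0.27, -0.01, 0.0] -0.0
[-0.26, -0.02, 0.0] -0.0
end [424.  180.9 205. ] 3.142
[-0.0, 0.0, 0.93] -0.0
[-0.0, 0.0, 0.93] -0.0
[-0.0, 0.0, 0.93] -0.0
[-0.0, 0.0, 0.93] -0.0
[-0.0, 0.0, 0.93] -0.0
[-0.0, 0.0, 0.93] -0.0
[-0.0, 0.0, 0.93] -0.0
[-0.0, 0.0, 0.93] -0.0
end [424.  180.9  19. ] 3.142
```

{"method": "arm_command", "body": {
  "gripper": [0, 0, 0, 0, 0],
  "dp": [
    [-0.25, 0, 0.9],
    [-0.25, 0, 0.93],
    [0, 0, 0.93],
    [0, 0, 0.93],
    [0, 0, 0.93]
  ],
  "twist": [0, 0, 0, 0, 0]
}}

```text
time: 5.2
tool_pos: [423.4, 179.5, 89.2]
tcp_rot: [-3.141, -0.0, 3.135]
contact_force: [0.2, -0.2, -0.1]
grip_width: 0.4
finger_force: 0.0
```

{"method": "arm_command", "body": {
  "gripper": [0, 0, 0, 0, 0],
  "dp": [
    [0, 0, 0.93],
    [0, 0, 0.93],
    [0, 0, 0.8],
    [0, 0, 0.13],
    [0, 0, 0]
  ],
  "twist": [0, 0, 0, 0, 0]
}}

```text
time: 5.82
tool_pos: [423.7, 180.0, 20.5]
tcp_rot: [-3.141, 0.0, 3.136]
contact_force: [-0.5, -0.8, 0.4]
grip_width: 0.5
finger_force: 0.0
```

{"method": "arm_command", "body": {
  "gripper": [0, 0, 0, 0, 0],
  "dp": [
    [-0.3, 0.08, 0.08],
    [-0.3, 0, 0],
    [-0.25, 0, 0],
    [-0.25, 0, 0],
    [-0.25, 0, 0]
  ],
  "twist": [0, 0, 0, 0, 0]
}}

```text
time: 6.45
tool_pos: [457.5, 182.1, 18.2]
tcp_rot: [-3.141, -0.0, 3.137]
contact_force: [-1.1, -0.0, 0.9]
grip_width: 0.5
finger_force: 0.8
```

{"method": "arm_command", "body": {
  "gripper": [0, 0, 0, 0, 0],
  "dp": [
    [-0.2, 0, 0],
    [-0.15, 0, 0],
    [-0.1, 0, 0],
    [-0.1, 0, 0],
    [-0.05, 0, 0]
  ],
  "twist": [0, 0, 0, 0, 0]
}}

```text
time: 7.08
tool_pos: [472.4, 182.1, 18.2]
tcp_rot: [-3.142, 0.0, 3.137]
contact_force: [-1.4, -0.0, -0.2]
grip_width: 0.4
finger_force: 0.6
```

Sliding with about 1 N; continue in small steps to the fence.

{"method": "arm_command", "body": {
  "gripper": [0, 0, 0, 0, 0],
  "dp": [
    [-0.05, 0, 0],
    [-0.05, 0, 0],
    [-0.05, 0, 0],
    [-0.05, 0, 0],
    [0, 0, 0]
  ],
  "twist": [0, 0, 0, 0, 0]
}}

```text
time: 7.7
tool_pos: [477.5, 182.1, 18.2]
tcp_rot: [-3.142, 0.0, 3.137]
contact_force: [0.5, -0.1, -0.6]
grip_width: 0.5
finger_force: 0.2
```

{"method": "arm_command", "body": {
  "gripper": [0, 0, 0, 0, 0],
  "dp": [
    [-0.04, 0, 0],
    [-0.04, 0, 0],
    [-0.04, 0, 0],
    [0, 0, 0],
    [0, 0, 0]
  ],
  "twist": [0, 0, 0, 0, 0]
}}

```text
time: 8.32
tool_pos: [480.4, 182.1, 18.2]
tcp_rot: [-3.142, 0.0, 3.137]
contact_force: [-0.9, 0.8, -0.5]
grip_width: 0.1
finger_force: 0.2
```

{"method": "arm_command", "body": {
  "gripper": [0, 0, 0, 0, 0],
  "dp": [
    [-0.04, 0, 0],
    [-0.04, 0, 0],
    [-0.04, 0, 0],
    [0, 0, 0],
    [0, 0, 0]
  ],
  "twist": [0, 0, 0, 0, 0]
}}

```text
time: 8.95
tool_pos: [481.0, 182.0, 18.0]
tcp_rot: [-3.141, -0.005, 3.138]
contact_force: [-8.4, 1.4, 6.7]
grip_width: 0.3
finger_force: 4.1
```

{"method": "arm_command", "body": {
  "gripper": [0, 0, 0, 0, 0],
  "dp": [
    [-0.04, 0, 0],
    [-0.04, 0, 0],
    [0, 0, 0],
    [0, 0, 0],
    [0, 0, 0]
  ],
  "twist": [0, 0, 0, 0, 0]
}}

```text
time: 9.57
tool_pos: [481.1, 182.0, 17.8]
tcp_rot: [-3.14, -0.009, 3.138]
contact_force: [-12.8, 0.8, 10.4]
grip_width: 0.5
finger_force: 6.8
```

{"method": "arm_command", "body": {
  "gripper": [0, 0, 0, 0, 0],
  "dp": [
    [0.15, 0, 0],
    [0.3, 0, 0],
    [0.7, 0, 0],
    [0.8, 0, 0],
    [0.5, 0, -0.5]
  ],
  "twist": [0, 0, 0, 0, 0]
}}

```text
time: 10.2
tool_pos: [422.8, 182.1, 30.6]
tcp_rot: [-3.141, -0.001, 3.137]
contact_force: [-0.6, -0.6, -0.6]
grip_width: 0.4
finger_force: 0.0
```

{"method": "arm_command", "body": {
  "gripper": [0, 0, 0, 0, 0],
  "dp": [
    [1, 0, -1],
    [1, 0, -1],
    [0, 0, -1],
    [0, 0, -1],
    [0, 0, -1]
  ],
  "twist": [0, 0, 0, 0, 0]
}}

```text
time: 10.82
tool_pos: [374.4, 182.6, 157.6]
tcp_rot: [3.141, 0.002, 3.137]
contact_force: [0.4, 0.7, 0.7]
grip_width: 0.5
finger_force: 0.0
```

Run:
```python
from h import *
o=get_obs();im=capture("wrist");print(o['time'],o['tool_pos'],o['tcp_rot'])
a=cv2.cvtColor(im,cv2.COLOR_RGB2BGR)
b=cv2.cvtColor(capture("side"),cv2.COLOR_RGB2BGR);t=cv2.cvtColor(capture("top"),cv2.COLOR_RGB2BGR)
cv2.imwrite("pics/w2.png",a);cv2.imwrite("pics/s2.png",b);cv2.imwrite("pics/t2.png",t)
r=lambda i,x,y,w,h:cv2.resize(i[y:y+h,x:x+w],(400,300),interpolation=cv2.INTER_CUBIC)
cv2.imwrite("pics/v2.png",np.vstack([np.hstack([r(a,96,120,300,225),r(b,150,165,120,90)]),np.hstack([r(t,165,150,120,90),r(a,0,0,512,384)])]))
```

```text
10.825 [374.40057741 182.61612152 157.6342707 ] [3.14113916e+00 2.41534854e-03 3.13734209e+00]
```

View pics/v2.png

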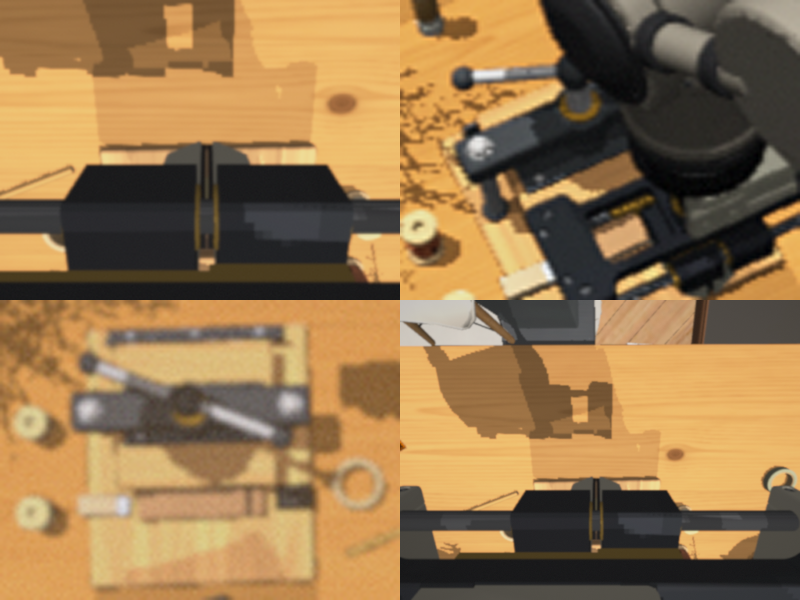

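The notebook's near edge is now at crop (136,520)–(268,513), well in and roughly parallel to the fence. I'll check squareness numerically with line fits.

Run:
```python
from h import *
# average several top frames, subpixel fit of row edges per column
t=np.mean([capture("top").astype(float) for _ in range(6)],0); C=cam("top"); np.save("t.npy",t)
def edge(u0,u1,v0,v1,z,ch):
    P=[]
    for u in range(u0,u1):
        g=np.abs(np.diff((t[v0:v1,u]@np.array(ch,float))));g[g<.4*g.max()]=0
        v=v0+.5+(g*np.arange(len(g))).sum()/g.sum(); P.append(ray(C,(u,v),z)[:2])
    P=np.array(P)
    for _ in range(3):
        k=np.polyfit(P[:,1],P[:,0],1);r=P[:,0]-np.polyval(k,P[:,1]);P=P[np.abs(r)<2.5*r.std()+.3]
    print('slope dx/dy',k[0].round(4),'x at y=182',np.polyval(k,182).round(1),'rms',r.std().round(2),'y',P[:,1].min().round(),P[:,1].max().round())
print('notebook near',end=' ');edge(208,238,201,209,25,[1,0,-1.])
for v in range(198,210):print(v,t[v,[210,220,230,236]].round(0).astype(int).tolist())
print('bed front',end=' ');edge(196,256,320-90,240,12,[0,0,1.])
print('fence top',end=' ');edge(200,246,152-4,156,34,[1,1,1.])
print('yoke front',end=' ');edge(190,200,150+20,184,98,[1,1,1.])
```

```text
notebook near slope dx/dy -0.0023 x at y=182 516.4 rms 1.26 y 148.0 229.0
198 [[218, 184, 122], [152, 115, 77], [150, 113, 73], [155, 115, 78]]
199 [[220, 186, 123], [155, 116, 77], [155, 116, 78], [152, 114, 75]]
200 [[220, 186, 122], [173, 138, 92], [155, 117, 77], [153, 115, 76]]
201 [[220, 186, 122], [201, 168, 112], [156, 117, 77], [162, 124, 82]]
202 [[221, 188, 124], [215, 180, 119], [153, 114, 75], [182, 142, 92]]
203 [[222, 186, 123], [220, 180, 119], [151, 113, 75], [206, 164, 108]]
204 [[223, 181, 120], [221, 177, 115], [151, 115, 75], [203, 164, 109]]
205 [[207, 165, 109], [203, 162, 107], [140, 108, 71], [162, 131, 87]]
206 [[161, 127, 84], [160, 127, 86], [130, 102, 71], [144, 112, 79]]
207 [[132, 102, 72], [148, 113, 81], [145, 110, 79], [174, 133, 97]]
208 [[148, 114, 82], [177, 136, 99], [182, 140, 101], [196, 150, 109]]
209 [[187, 143, 104], [200, 155, 113], [200, 154, 112], [201, 154, 114]]
bed front slope dx/dy -0.0129 x at y=182 437.6 rms 1.22 y 99.0 265.0
fence top slope dx/dy 0.0307 x at y=182 668.9 rms 2.07 y 123.0 249.0
yoke front slope dx/dy -0.2062 x at y=182 608.1 rms 1.31 y 244.0 268.0
```

Run:
```python
from h import *
t=np.load("t.npy");C=cam("top")
s=t@np.array([-1,0,0.])
def fit(cols,v0,v1,z,f,name):
    P=[]
    for u in cols:
        g=np.clip(f(t[v0:v1,u]),0,None);g=np.where(g<.3*g.max(),0,g);P.append(ray(C,(u,v0+(g*np.arange(len(g))).sum()/g.sum()),z)[:2])
    P=np.array(P)
    for _ in range(4):
        k=np.polyfit(P[:,1],P[:,0],1);r=P[:,0]-np.polyval(k,P[:,1]);P=P[np.abs(r)<2*r.std()+.2]
    print(name,'slope',k[0].round(4),'x@182',np.polyval(k,182).round(1),'rms',r.std().round(2),len(P))
for v in range(211,221):print(v,t[v,[208,215,225,235,240,243]].round(0).astype(int).tolist())
gr=lambda c:np.r_[0,np.abs(c[2:]@[0,1,0]-c[:-2]@[0,1,0]),0]
fit(range(209,239),210,221,25,gr,'nb')
fit(range(200,252),230,241,12,gr,'bedfront')
fit(range(205,240),203,210,30,lambda c:np.median(c[:,0])-c[:,0],'platen dark')
```

```text
211 [[206, 156, 114], [205, 156, 113], [201, 154, 112], [201, 154, 111], [163, 124, 92], [180, 136, 98]]
212 [[205, 158, 115], [204, 156, 112], [202, 154, 114], [202, 155, 113], [163, 124, 90], [179, 137, 99]]
213 [[206, 158, 115], [206, 158, 117], [202, 154, 113], [196, 150, 109], [160, 124, 91], [170, 130, 92]]
214 [[200, 154, 111], [193, 149, 107], [190, 146, 105], [179, 138, 99], [170, 135, 97], [169, 130, 89]]
215 [[186, 142, 101], [180, 143, 99], [182, 150, 103], [179, 141, 97], [200, 162, 108], [198, 159, 104]]
216 [[185, 150, 102], [199, 168, 112], [200, 180, 120], [202, 164, 107], [219, 178, 116], [219, 176, 116]]
217 [[205, 179, 119], [220, 190, 126], [217, 199, 132], [220, 180, 118], [221, 180, 119], [221, 180, 119]]
218 [[218, 196, 130], [221, 192, 126], [220, 204, 135], [221, 183, 120], [220, 180, 118], [221, 180, 118]]
219 [[220, 198, 131], [220, 192, 127], [220, 202, 134], [221, 183, 120], [217, 171, 112], [218, 176, 115]]
220 [[221, 201, 132], [221, 192, 126], [220, 202, 135], [220, 183, 122], [210, 161, 106], [215, 168, 111]]
nb slope -0.0078 x@182 488.7 rms 0.54 30
bedfront slope 0.0041 x@182 437.0 rms 2.09 43
platen dark slope -0.0196 x@182 514.2 rms 0.42 32
```

Run:
```python
from h import *
o=get_obs()
s=plan([374,182,200],3.137,2); s=plan([578,136.5,200],2.758,10,s); s=plan([578,136.5,170],2.758,3,s)
```

```text
[-0.01, -0.01, -0.9] 0.0
[-0.01, -0.01, -0.9] 0.0
end [374.1 181.9 200. ] 3.137
[-0.82, -0.18, -0.0] 0.43
[-0.82, -0.15, -0.0] 0.44
[-0.83, -0.12, -0.0] 0.43
[-0.83, -0.08, -0.0] 0.44
[-0.83, -0.05, -0.0] 0.43
[-0.84, -0.02, -0.0] 0.44
[-0.83, 0.01, -0.0] 0.43
[-0.83, 0.04, -0.0] 0.44
[-0.83, 0.08, -0.0] 0.43
[-0.84, 0.1, -0.0] 0.44
end [578.  136.4 200. ] 2.758
[0.0, 0.0, 0.4] -0.0
[0.0, 0.0, 0.4] -0.0
[0.0, 0.0, 0.4] -0.0
end [578.  136.4 170. ] 2.758
```

{"method": "arm_command", "body": {
  "gripper": [0, 0, 0, 0, 0],
  "dp": [
    [0, 0, -0.9],
    [0, 0, -0.9],
    [-0.82, -0.18, 0],
    [-0.82, -0.15, 0],
    [-0.83, -0.12, 0]
  ],
  "twist": [0, 0, 0.43, 0.44, 0.43]
}}

```text
time: 11.9
tool_pos: [435.7, 168.5, 200.1]
tcp_rot: [-3.141, -0.001, 3.023]
contact_force: [0.5, -0.2, -0.3]
grip_width: 0.4
finger_force: 0.0
```

{"method": "arm_command", "body": {
  "gripper": [0, 0, 0, 0, 0],
  "dp": [
    [-0.83, -0.08, 0],
    [-0.83, -0.05, 0],
    [-0.84, -0.02, 0],
    [-0.83, 0.01, 0],
    [-0.83, 0.04, 0]
  ],
  "twist": [0.44, 0.43, 0.44, 0.43, 0.44]
}}

```text
time: 12.52
tool_pos: [537.4, 145.9, 199.8]
tcp_rot: [-3.141, -0.001, 2.832]
contact_force: [0.3, 0.1, -0.9]
grip_width: 0.4
finger_force: 0.0
```

{"method": "arm_command", "body": {
  "gripper": [0, 0, 0, 0, 0],
  "dp": [
    [-0.83, 0.08, 0],
    [-0.84, 0.1, 0],
    [0, 0, 0],
    [0, 0, 0],
    [0, 0, 0]
  ],
  "twist": [0.43, 0.44, 0, 0, 0]
}}

```text
time: 13.15
tool_pos: [577.2, 137.3, 200.7]
tcp_rot: [-3.141, -0.0, 2.758]
contact_force: [0.1, 0.2, 0.1]
grip_width: 0.5
finger_force: 0.0
```

Run:
```python
from h import *
o=get_obs();a=cv2.cvtColor(capture("wrist"),cv2.COLOR_RGB2BGR);print(o['time'],o['tool_pos'],o['tcp_rot'],o['joint_positions'].round(2))
cv2.imwrite("pics/w3.png",a);b=cv2.cvtColor(capture("side"),cv2.COLOR_RGB2BGR)
cv2.imwrite("pics/v3.png",np.hstack([cv2.resize(a,(480,360)),cv2.resize(b[140:270,140:255],(318,360),interpolation=cv2.INTER_CUBIC)]))
C=cam("wrist",o)
for q in ([575.3,184,155],[546.1,111.5,143]):print(proj(C,q).round())
```

```text
13.15 [577.2235297  137.32432364 200.6677592 ] [-3.14129786e+00 -4.90414518e-04  2.75849390e+00] [ 0.1   0.49  1.37 -0.    1.29 -1.08]
[308. 189.]
[205. 185.]
```

View pics/v3.png

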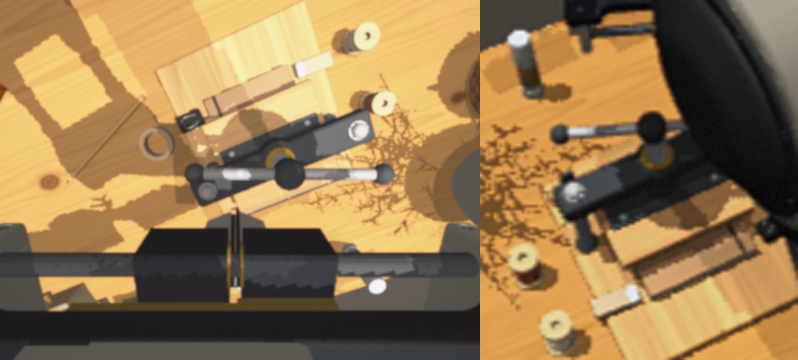

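The bar lies level in the wrist view: hub at (290,174), right ball at (194,173), fingertip at (236,212) between them, as planned. Before clamping, I'll check squareness on this closer view.

Run:
```python
from h import *
a=cv2.imread("pics/w3.png")[0:150,155:365]
cv2.imwrite("pics/v4.png",cv2.resize(a,(798,570),interpolation=cv2.INTER_CUBIC))
```

```text
(no output)
```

View pics/v4.png

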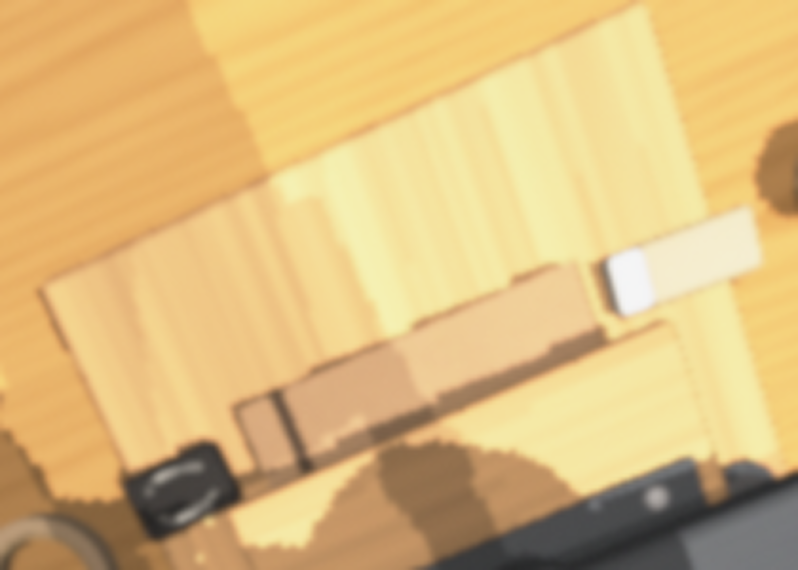

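Run:
```python
from h import *
o=get_obs();o=dict(o,tool_pos=np.array([577.2,137.3,200.7]),tcp_rot=np.array([-3.1413,-.0005,2.7585]));C=cam("wrist",o)
f=lambda u,v,z:ray(C,(155+u/3.8,v/3.8),z)
for n,a,b,z in(('nb',(236,405),(572,262),25),('bed',(42,288),(640,6),12),('platen',(305,473),(668,322),53)):
    p,q=f(*a,z),f(*b,z);print(n,p.round(1),q.round(1),'slope',((q-p)[0]/(q-p)[1]).round(4))
```

```text
nb [493.1 131.2  25. ] [493.1 234.8  25. ] slope 0.0005
bed [441.2  90.2  12. ] [438.1 275.6  12. ] slope -0.0167
platen [517.1 144.5  53. ] [517.1 247.8  53. ] slope -0.0005
```

{"method": "arm_command", "body": {
  "gripper": [0, 0, 0, 0, 0],
  "dp": [
    [0, 0, 0.8],
    [0, 0, 0.8],
    [0, 0, 0.8],
    [0, 0, 0.7],
    [0, 0, 0.33]
  ],
  "twist": [0, 0, 0, 0, 0]
}}

```text
time: 13.88
tool_pos: [577.3, 137.1, 114.2]
tcp_rot: [-3.141, -0.001, 2.758]
contact_force: [-0.4, -0.3, 1.1]
grip_width: 0.6
finger_force: 0.0
```

{"method": "arm_command", "body": {
  "gripper": [0, 0, 0, 0, 0],
  "dp": [
    [0.1, 0, 0],
    [0.1, 0, 0],
    [0.15, -0.046, 0],
    [0.15, -0.046, 0],
    [0.15, -0.046, 0]
  ],
  "twist": [0, 0, 1, 1, 1]
}}

```text
time: 14.5
tool_pos: [562.6, 140.7, 115.9]
tcp_rot: [3.14, 0.003, 2.493]
contact_force: [2.3, -2.0, -1.9]
grip_width: 0.5
finger_force: 1.4
```

{"method": "arm_command", "body": {
  "gripper": [0, 0, 0, 0, 0],
  "dp": [
    [0.15, -0.046, 0],
    [0.15, -0.046, 0],
    [0.15, -0.046, 0],
    [0.15, -0.046, 0],
    [0.15, -0.046, 0]
  ],
  "twist": [1, 1, 1, 1, 1]
}}

```text
time: 15.12
tool_pos: [545.3, 150.2, 115.7]
tcp_rot: [3.14, 0.002, 2.057]
contact_force: [2.1, -2.9, -2.3]
grip_width: 0.7
finger_force: 1.4
```

{"method": "arm_command", "body": {
  "gripper": [0, 0, 0, 0, 0],
  "dp": [
    [0.15, -0.046, 0],
    [0.15, -0.046, 0],
    [0.15, -0.046, 0],
    [0.15, -0.046, 0],
    [0.15, -0.046, 0]
  ],
  "twist": [1, 1, 1, 1, 1]
}}

```text
time: 15.75
tool_pos: [533.7, 166.1, 115.5]
tcp_rot: [3.141, 0.001, 1.621]
contact_force: [-0.3, -3.3, -1.0]
grip_width: 0.4
finger_force: 1.4
```

```bash
cat > st.py <<'E'
from h import *
o=get_obs();y=o['tcp_rot'][2];p=o['tool_pos'][:2]-[575.2,183.5]
xt=np.array([np.cos(y),np.sin(y)]);yt=np.array([np.sin(y),-np.cos(y)])
print(o['time'],'off',(p@xt).round(1),'r',(-p@yt).round(1),'barangle~',(np.pi-y).round(3),'F',(o['contact_force'][:2]@xt).round(1),(o['contact_force'][:2]@yt).round(1),'j6',o['joint_positions'][5].round(2))
E
python3 st.py
```

```text
15.75 off -15.3 r 42.3 barangle~ 1.521 F -3.3 -0.5 j6 0.12
```

{"method": "arm_command", "body": {
  "gripper": [0, 0, 0, 0, 0],
  "dp": [
    [0.15, -0.046, 0],
    [0.15, -0.046, 0],
    [0.15, -0.046, 0],
    [0.15, -0.046, 0],
    [0.15, -0.046, 0]
  ],
  "twist": [1, 1, 1, 1, 1]
}}

```text
time: 16.38
tool_pos: [529.8, 185.3, 115.3]
tcp_rot: [-3.141, 0.001, 1.184]
contact_force: [-0.3, -2.5, -1.9]
grip_width: 0.6
finger_force: 1.4
```

{"method": "arm_command", "body": {
  "gripper": [0, 0, 0, 0, 0],
  "dp": [
    [0.15, -0.046, 0],
    [0.15, -0.046, 0],
    [0.15, -0.046, 0],
    [0.15, -0.046, 0],
    [0.15, -0.046, 0]
  ],
  "twist": [1, 1, 1, 1, 1]
}}

```text
time: 17.0
tool_pos: [534.4, 204.3, 115.1]
tcp_rot: [-3.141, 0.002, 0.748]
contact_force: [-2.7, -1.9, -2.1]
grip_width: 0.4
finger_force: 1.5
```

{"method": "arm_command", "body": {
  "gripper": [0, 0, 0, 0, 0],
  "dp": [
    [0.15, -0.046, 0],
    [0.15, -0.046, 0],
    [0.15, -0.046, 0],
    [0.15, -0.046, 0],
    [0, 0, 0]
  ],
  "twist": [1, 1, 1, 1, 0]
}}

```text
time: 17.62
tool_pos: [544.3, 217.1, 115.2]
tcp_rot: [-3.142, 0.001, 0.403]
contact_force: [-2.4, -1.0, -1.2]
grip_width: 0.4
finger_force: 1.0
```

```bash
python3 st.py
```

```text
17.625 off -15.3 r 43.0 barangle~ 2.739 F -2.6 -0.0 j6 1.42
```

Now smaller steps near the end.

{"method": "arm_command", "body": {
  "gripper": [0, 0, 0, 0, 0],
  "dp": [
    [0.15, -0.046, 0],
    [0.15, -0.046, 0],
    [0.15, -0.046, 0],
    [0.07, -0.023, 0],
    [0, 0, 0]
  ],
  "twist": [1, 1, 1, 0.5, 0]
}}

```text
time: 18.25
tool_pos: [554.4, 224.4, 114.9]
tcp_rot: [3.141, 0.003, 0.098]
contact_force: [-6.3, -0.4, -0.3]
grip_width: 0.6
finger_force: 2.9
```

{"method": "arm_command", "body": {
  "gripper": [0, 0, 0, 0, 0],
  "dp": [
    [0.07, -0.023, 0],
    [0.07, -0.023, 0],
    [0.04, -0.01, 0],
    [0, 0, 0],
    [0, 0, 0]
  ],
  "twist": [0.5, 0.5, 0.2, 0, 0]
}}

```text
time: 18.88
tool_pos: [554.8, 225.8, 114.8]
tcp_rot: [3.139, 0.012, -0.005]
contact_force: [-19.2, -2.1, 9.0]
grip_width: 0.1
finger_force: 10.4
```

```bash
python3 st.py
```

```text
18.875 off -20.7 r 42.2 barangle~ 3.147 F -19.2 2.2 j6 1.83
```

{"method": "arm_command", "body": {
  "gripper": [0, 0, 0, 0, 0],
  "dp": [
    [0.06, 0, 0],
    [0.06, 0, 0],
    [0.04, 0, 0],
    [0, 0, 0],
    [0, 0, 0]
  ],
  "twist": [-0.2, -0.2, -0.2, 0, 0]
}}

```text
time: 19.5
tool_pos: [556.2, 225.4, 114.7]
tcp_rot: [3.139, 0.018, 0.047]
contact_force: [-29.1, -4.3, 14.7]
grip_width: 0.2
finger_force: 15.1
```

```bash
python3 st.py
```

```text
19.5 off -17.0 r 42.7 barangle~ 3.094 F -29.3 2.9 j6 1.78
```

{"method": "arm_command", "body": {
  "gripper": [0, 0, 0, 0, 0],
  "dp": [
    [0.05, 0, 0],
    [0.04, 0, 0],
    [0, 0, 0],
    [0, 0, 0],
    [0, 0, 0]
  ],
  "twist": [0, 0, 0, 0, 0]
}}

```text
time: 20.12
tool_pos: [556.6, 225.5, 114.7]
tcp_rot: [3.138, 0.022, 0.048]
contact_force: [-34.2, -5.4, 18.9]
grip_width: 0.2
finger_force: 18.2
```

{"method": "arm_command", "body": {
  "gripper": [0, 0, 0, 0, 0],
  "dp": [
    [-0.3, 0, 0],
    [-0.4, 0, 0],
    [-0.2, 0, 0],
    [0, 0, -0.8],
    [0, 0, -0.8]
  ],
  "twist": [0, 0, 0, 0, 0]
}}

```text
time: 20.75
tool_pos: [544.8, 225.4, 155.7]
tcp_rot: [-3.141, -0.001, 0.044]
contact_force: [0.5, 0.7, -0.1]
grip_width: 0.2
finger_force: 0.0
```

{"method": "arm_command", "body": {
  "gripper": [0, 0, 0, 0, 0],
  "dp": [
    [0, 0, -1],
    [0, 0, -1],
    [-1, 0, -1],
    [-1, 0, -0.5],
    [-1, 0, 0]
  ],
  "twist": [0, 0, 0, 0, 0]
}}

```text
time: 21.38
tool_pos: [469.7, 222.3, 244.0]
tcp_rot: [-3.141, -0.004, 0.044]
contact_force: [0.6, 0.7, 0.8]
grip_width: 0.4
finger_force: 0.0
```

{"method": "arm_command", "body": {
  "gripper": [0, 0, 0, 0, 0],
  "dp": [
    [-1, -1, 0],
    [-1, -1, 0],
    [-1, -1, 0],
    [-1, -1, 0],
    [-1, -1, 0]
  ],
  "twist": [0, 0, 0, 0, 0]
}}

```text
time: 22.0
tool_pos: [338.7, 342.5, 243.0]
tcp_rot: [-3.14, -0.002, 0.044]
contact_force: [-0.5, 0.7, 0.9]
grip_width: 0.2
finger_force: 0.0
```

Run:
```python
from h import *
print(get_obs()['time'])
t=cv2.cvtColor(capture("top"),cv2.COLOR_RGB2BGR);s=cv2.cvtColor(capture("side"),cv2.COLOR_RGB2BGR)
r=lambda i,x,y:cv2.resize(i[y:y+120,x:x+120],(400,400),interpolation=cv2.INTER_CUBIC)
cv2.imwrite("pics/v5.png",np.hstack([r(t,165,135),r(s,150,160)]))
```

```text
22.0
```

View pics/v5.png

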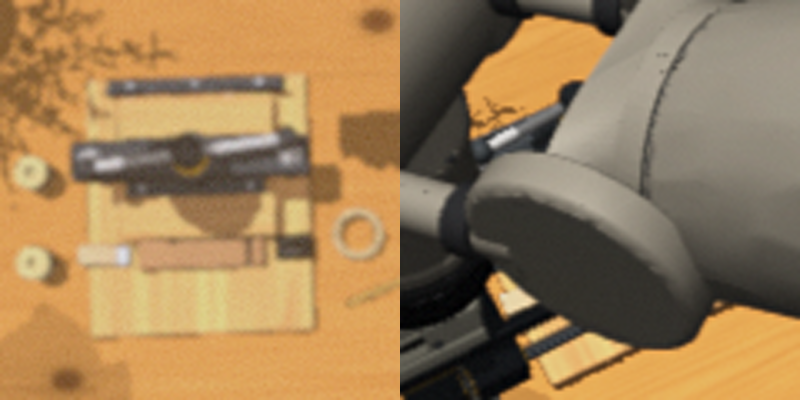

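The top view shows the notebook in place, the platen down on it, neighbours undisturbed and the bar almost across the press. The balls blend into the yoke, so I'll measure the bar angle from close by.

{"method": "arm_command", "body": {
  "gripper": [0, 0, 0, 0, 0],
  "dp": [
    [1, 1, 0],
    [1, 1, 0],
    [1, 1, 0],
    [1, 1, 0],
    [1, 1, 0]
  ],
  "twist": [0, 0, 0, 0, 0]
}}

```text
time: 22.72
tool_pos: [471.0, 220.6, 242.8]
tcp_rot: [-3.141, -0.002, 0.044]
contact_force: [0.5, -0.4, -0.6]
grip_width: 0.4
finger_force: 0.0
```

Run:
```python
from h import *
capture("top")
o=get_obs();a=cv2.cvtColor(capture("wrist"),cv2.COLOR_RGB2BGR);print(o['tool_pos'].tolist(),o['tcp_rot'].tolist())
cv2.imwrite("pics/w6.png",a);C=cam("wrist",o);u,v=proj(C,[575,183,127]).astype(int);print(u,v)
x,y=np.clip(u-133,0,246),np.clip(v-80,0,184);print(x,y)
cv2.imwrite("pics/v6.png",cv2.resize(a[y:y+200,x:x+266],(798,600),interpolation=cv2.INTER_CUBIC))
```

```text
[473.9552131306896, 217.96120454504452, 242.60340401063584] [3.1398288922521473, -0.003599890448519494, 0.041508217995961605]
294 82
161 2
```

View pics/v6.png

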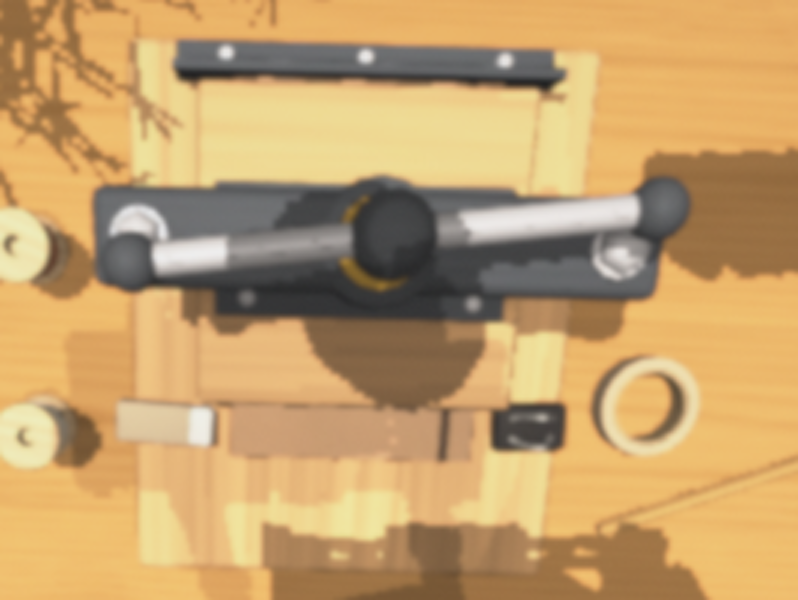

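Run:
```python
from h import *
o=get_obs();o=dict(o,tool_pos=np.array([473.96,217.96,242.6]),tcp_rot=np.array([3.13983,-.0036,.0415]));C=cam("wrist",o)
f=lambda u,v,z:ray(C,(161+u/3,2+v/3),z)
for n,a,b,z in(('bar',(129,261),(662,207),127),('nuts',(137,230),(622,252),107),('fencetop',(178,78),(562,83),20),('platen',(190,402),(512,408),30),('nb',(228,456),(470,460),25),('bed',(139,564),(546,571),12),('yokeback',(97,187),(300,186),98)):
    p,q=f(*a,z),f(*b,z);d=q-p;print(n,p.round(1),q.round(1),'slope',(d[0]/d[1]).round(4),np.linalg.norm(d).round(1))
```

```text
bar [566.  263.3 127. ] [587.5 106.7 127. ] slope -0.1374 158.1
nuts [576.2 263.8 107. ] [576.1 108.8 107. ] slope 0.0005 155.0
fencetop [639.  260.1  20. ] [643.6 109.1  20. ] slope -0.0305 151.0
platen [514.7 252.6  30. ] [517.8 115.9  30. ] slope -0.0232 136.8
nb [491.5 236.1  25. ] [494.1 130.1  25. ] slope -0.0249 106.1
bed [436.6 277.   12. ] [441.1  85.3  12. ] slope -0.0233 191.7
yokeback [589.3 277.9  98. ] [592.3 212.5  98. ] slope -0.0465 65.5
```

```bash
python3 -c "
from plant import *
print(close_job())"
```

```text
the job is handed in; nothing more can be done
None
```

The job is handed in: the notebook is flush against the fence, and the cross bar is turned to about 3.03 rad with the platen bearing firmly. It would barely turn further at about 34 N, and neighbouring items look undisturbed; no verdict came back.

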